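# Hold a PCR rack in the ultraviolet chamber

### The job

Decontaminate the white PCR rack: first flip the toggle switch on the small ultraviolet chamber over to on (away from the robot), while the rack still stands on the bench, then pick the rack up and pass it upright, long edge down, through the slot in the chamber's top guard until its lower half is inside, and finish still holding it there with the gripper, without forcing it against the slot. Do not let go: the chamber has no shelf for it and it would drop in. Leave the switch on and leave the timer, the bottle and the petri dish where they stand.

Things in the scene. Friction and masses are not known exactly. Their poses are not given: they have to be found in the camera images.
- rack: White PCR tube rack, a thin plate standing on its long edge on the bench: 22 mm thick (its x), 118 mm long (its y), 78 mm tall (its z). Origin: centre of its underside. A plain slab for collision and handling, about 80 g (varies). Either way round will do. Grasp it across the 22 mm, near the top edge (no lower than 30 mm below the top edge, so that the fingers stay above the guard).
- chamber: Small ultraviolet chamber, fixed to the bench: a white hollow box 110 mm (its x) by 180 mm (its y), 116 mm high, with a flat 6 mm aluminium guard as its top. On its left (+y) end sits a lower grey switch block, 74 mm long in y (from y = 90 to 164 mm), 100 mm in x, 70 mm high. Origin: centre of the underside of the white box, on the bench; its yaw varies, z is up. Inside it is empty down to its floor 10 mm above the bench.
- slot (a point): Centre of the slot in the guard, at the level of the guard's upper face (116 mm above the bench, on the middle of the white box). Axes as the chamber's. The slot is a rectangle 24 mm (x) by 120 mm (y) through the 6 mm guard, 2 mm wider and longer than the rack, with a small 2 mm bevel round its mouth.
- toggle (a joint): Angle of the toggle lever in rad: 0 = off, leaning 0.5 rad from vertical towards the robot side (chamber -x); 1.0 = on, leaning 0.5 rad to chamber +x. It is weighted: once pushed past the middle (by about 0.65) it falls to the on end by itself and rests there. About 1 to 2 N at the tip moves it. It starts off.
- toggle_tip (a point): Point near the top of the black toggle lever, 80 mm from its hinge; the lever is a round rod with a black knob 12 to 18 mm thick over its outer half. Moves with the lever. With the lever off it is about 146 mm above the bench and 38 mm to the -x side of the hinge, at the middle of its swing 156 mm above the bench.
- toggle_hinge (a point): Hinge point of the toggle lever, on top of the switch block: 127 mm to the chamber's +y from its origin, 76 mm above the bench. The hinge axis is the chamber's y. A fixed black hub 24 mm across lies round it.
- timer: White bench timer standing on its edge, 24 x 68 x 62 mm; origin at the centre of its underside. Bystander.
- bottle: Bottle with a blue cap, 62 mm across, 125 mm tall; origin at the centre of its underside. Bystander.
- dish: Closed petri dish, 66 mm across, 13 mm high; origin at the centre of its underside. Bystander.
Mind the look-alikes: they are no part of the job. There is more than one size of the rack; the job needs the larger.

How it is judged:
On the way, in this order (a step that is already met when the one before it is completed fails the run):
1. the toggle is flipped to on while the rack still stands on the bench (value of joint toggle above 0.85 rad and distance of rack from where it was at the start of the episode below 0.03 m and height (world z) of rack below 0.01 m), for 0.2 s.
2. the rack's lower half is inside the slot, held by the fingers (z of rack in the frame of slot between -0.051 and -0.027 m and x of rack in the frame of slot between -0.004 and 0.004 m and y of rack in the frame of slot between -0.005 and 0.005 m and angle between the z axis of rack and the z axis of slot, either way round below 0.09 rad and angle between rack's own z axis and vertical below 0.09 rad and contact force between the fingers and rack above 1 N), for 0.2 s.
At the end, for the whole second after the job is handed in: Rack still in the gripper (over 1 N), below 20 mm/s, upright within 0.09 rad, centred in the slot within 4 mm across and 5 mm along, underside 27 to 51 mm below the guard's upper face, pressing on the chamber with under 15 N; toggle on (over 0.85 rad) (all of step 2 and value of joint toggle above 0.85 rad and contact force between rack and chamber below 15 N and linear speed of rack below 0.02 m/s); the arm keeps its last pose, push and grip.
It fails at once if the timer is moved more than 30 mm or tipped (distance of timer from where it was at the start of the episode above 0.03 m or angle between timer's own z axis and vertical above 0.4 rad).
It fails at once if the bottle is moved more than 30 mm or tipped (distance of bottle from where it was at the start of the episode above 0.03 m or angle between bottle's own z axis and vertical above 0.4 rad).
It fails at once if the dish is moved more than 30 mm or tipped (distance of dish from where it was at the start of the episode above 0.03 m or angle between dish's own z axis and vertical above 0.4 rad).
It also fails if it takes over 50 s, if anything falls off the work surface, if the arm or the gripper's body presses on something with over 40 N, if the wrist force passes 120 N, or if a joint passes its speed limit or range.

### The arm

A 6-joint arm with a two-finger parallel gripper is mounted at the origin on a cart in front of the work surface, level with it; the furniture and walls round the work are solid. World frame = base frame: x ahead of the robot, y to its left, z up, the work surface at z = 0. Lengths are in m, angles in rad, forces in N, time in s.
With the tool pointing down it reaches from about 0.35 to 0.925 m from the base axis. Payload 6.4 kg.
Tool frame: the origin (TCP) lies midway between the tips of the shut fingers; the grasp point (between the pads) lies 19 mm behind it; z points along the fingers, y is the line along which they close (so a half turn about z gives the same grasp; the last joint's range is limited). The gripper opens to 85 mm and grips with 20 to 120 N. Pads are 22 mm wide; open, the fingers measure 114 mm over their backs; the gripper's body (76 mm by 85 mm) begins 54 mm behind the grasp point. The pads swing forward as they close: fully open they stand 13 mm farther back than shut.
Start: joints at [1.038, 0.245, 1.558, -0, 1.339, -0.174], TCP at [0.228, 0.609, 0.203] pointing down, gripper open.
Joint ranges: [-3.13, 3.13], [-1.02, 2.26], [0.13, 2.54], [-0.95, 4.09], [0.21, 2.88], [-2.74, 2.74]. Speed limits (rad/s): [2.57, 2.57, 3.14, 3.14, 3.14, 3.14].

### API

Orientations are given as a 3x3 rotation matrix whose columns are the frame's x, y, z axes.
In Python, from plant import arm gives the robot as it stands.
- The arm moves only by the shell command python3 -m inch 'ROWS' [OPENING]. ROWS is JSON, a list of rows, each an object of numbers: "dx", "dy", "dz": the shift along the tool's x, y, z in mm; "spin": the turn about the tool's z in rad. In form: [{"dx": .., "dy": .., "dz": .., "spin": ..}, ...]. A call has 1 to 8 rows; each row is the pose to reach, as a shift and turn from the pose commanded when the call began, along the tool's axes at that moment; what a row does not reach only later rows make up. A row lasts 1/12 s, in which the tool goes at most 41.7 mm and 7.16 degrees, less where a joint would pass 70% of its speed; a pose out of reach is approached as far as the arm can. A call with a gripper value outside its range is refused whole. OPENING is the opening, from 0 (shut) to 1 (fully open), set as the call begins (- or left out, the last holds). The fingers move at their own pace and stop on an object; the grip force is fixed at half the most. Time passes only in rows, so rows that repeat a pose let the fingers close. It gives the time, the measured TCP pose, the force, the opening and the grip force at its end, in the units of the state.
- arm.get_state(): the state, without advancing time (a new reading comes with each control period).
- arm.grab_frame(name): name is "side" or "top"; returns a dict with "color" (400x640x3 uint8, red, green, blue), "fx", "fy", "cx", "cy" (pixels), "R" (3x3) and "t" (3): a world point X has camera coordinates R X + t. Camera axes: x right, y down, z forward; pixel columns grow to the right and rows downward; lengths in m; the calibration is good to about 2 mm. A picture is of the moment at which its call begins. There is no depth.
- arm.job_done(): hands the job in; it is judged then, once.
The state is a dict: "time": time; "joint_pos": joint angles; "joint_vel": joint speeds; "joint_torque": joint torques, N m; "ee_pos": TCP position; "eef_rot": TCP orientation; "contact_force": force on the tool from outside, world axes, zero at the start; "moment": the same for the moment, N m; "gripper_width": finger opening in m; "grasp_force": force on a finger pad.
Only numpy, scipy, OpenCV 4.12 (cv2) and the standard library are available. Lean on these libraries where they do the work, as an engineer would, in place of code of your own. Each camera call takes 0.05 s, during which the arm holds its last target. There are 200 camera calls.

## Working session

There is one attempt and no reset: what is moved stays moved. The work goes in short steps, Python scripts to look and compute and a shell command to move; the robot and the scene stay as the last step left them, time stands still between calls to the robot, and variables do not carry over. Pictures are saved under pics/ and viewed, at most 12 in all, crops included, and the job is handed in when it is done.

```bash
mkdir -p pics; python3 - <<'E'
from plant import arm
import cv2,numpy as np
s=arm.get_state();print(s['time'],s['ee_pos'],np.round(s['eef_rot'],3).tolist(),s['gripper_width'])
for n in('top','side'):
    f=arm.grab_frame(n);cv2.imwrite(f'pics/{n}0.png',f['color'][:,:,::-1])
    print(n,f['fx'],f['cx'],f['cy'],np.round(f['R'],3).tolist(),np.round(f['t'],3))
E
```

```text
0.0 [0.22791764 0.60806138 0.20235968] [[-0.936, 0.351, -0.001], [0.351, 0.936, -0.002], [0.0, -0.002, -1.0]] 0.08535051265096798
top 385.38682317367335 324.659984950674 193.74983292502432 [[0.0, -1.0, -0.008], [-0.999, -0.0, -0.044], [0.044, 0.008, -0.999]] [0.064 0.539 1.398]
side 454.88792024989425 325.58137966328695 201.3578626440898 [[-1.0, 0.03, 0.002], [0.016, 0.592, -0.806], [-0.026, -0.806, -0.592]] [0.538 0.035 1.507]
```

View pics/top0.png

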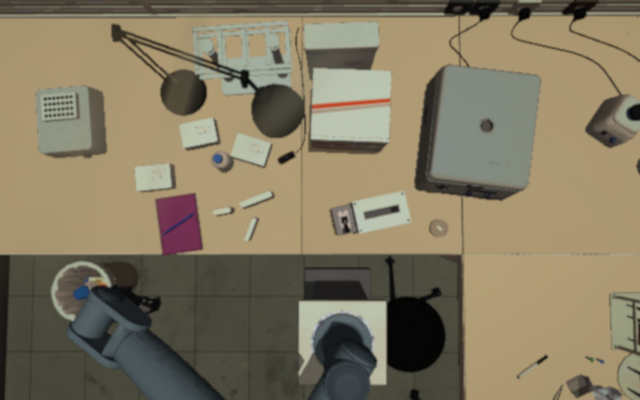

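View pics/side0.png

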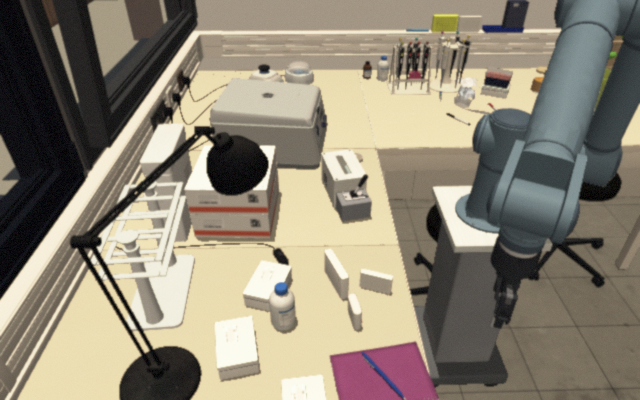

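```bash
python3 - <<'E'
import cv2,numpy as np
a=cv2.imread('pics/top0.png');b=cv2.imread('pics/side0.png')
r=lambda i,w,h:cv2.resize(i,(w,h),interpolation=cv2.INTER_CUBIC)
A=r(a[180:250,200:300],400,280);B=r(a[180:250,320:420],400,280)
C=r(b[240:330,310:400],400,320)if 0 else r(b[240:320,310:410],400,320);D=r(b[140:220,310:410],400,320)
cv2.imwrite('pics/z0.png',np.vstack([np.hstack([A,B]),np.hstack([C,D])]))
E
```

```text
(no output)
```

View pics/z0.png

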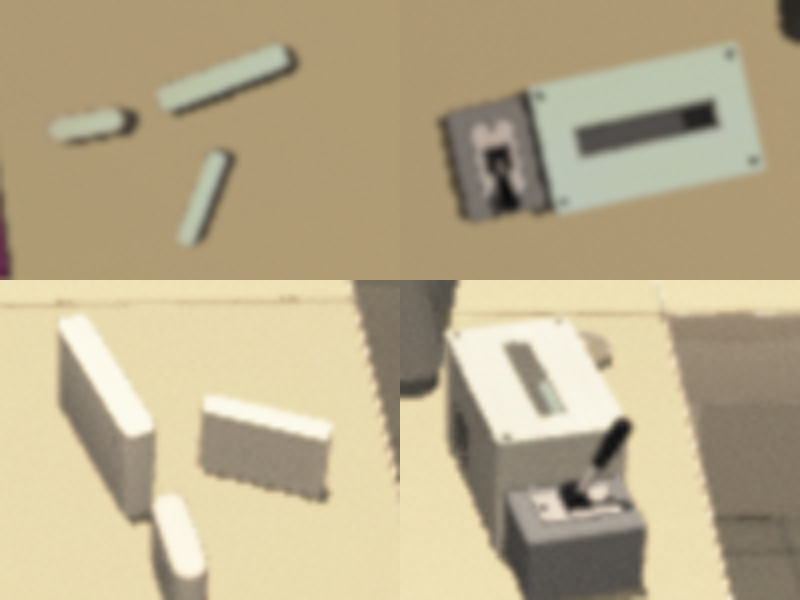

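```bash
cat > h.py <<'E'
from plant import arm
import cv2,numpy as np
def ray(f,uv,z):
    uv=np.atleast_2d(uv);d=np.c_[(uv[:,0]-f['cx'])/f['fx'],(uv[:,1]-f['cy'])/f['fy'],np.ones(len(uv))]@f['R']
    c=-f['R'].T@f['t'];return c+d*((z-c[2])/d[:,2])[:,None]
def proj(f,X):
    p=np.atleast_2d(X)@f['R'].T+f['t'];return np.c_[f['fx']*p[:,0]/p[:,2]+f['cx'],f['fy']*p[:,1]/p[:,2]+f['cy']]
def blob(f,box,lo,hi,z,inv=False,near=None):
    """largest blob with min-channel in (lo,hi): pixels (8x upscaled) cast on plane z -> centre, minAreaRect, moment axis"""
    u0,v0,u1,v1=box;g=f['color'][v0:v1,u0:u1].min(2)
    g=cv2.resize(g,None,fx=8,fy=8,interpolation=cv2.INTER_CUBIC);m=((g>lo)&(g<hi)).astype(np.uint8)
    n,l,st,ce=cv2.connectedComponentsWithStats(m)
    k=1+np.argmax(st[1:,4]) if near is None else 1+np.argmin(np.hypot(*(ce[1:]-8*(np.array(near)-[u0,v0])).T)+1e4*(st[1:,4]<800))
    cs=max(cv2.findContours((l==k).astype(np.uint8),0,1)[0],key=cv2.contourArea)[:,0]
    P=ray(f,(cs+.5)/8-.5+[u0,v0],z)[:,:2]*1000
    r=cv2.minAreaRect(P.astype(np.float32))
    M=cv2.moments(P.astype(np.float32));c=(M['m10']/M['m00'],M['m01']/M['m00'])
    a=.5*np.arctan2(2*M['mu11'],M['mu20']-M['mu02'])
    print('centroid',np.round(c,1),'axis',round(a,3),'rect',np.round(r[0],1),np.round(r[1],1),round(r[2],1));return c,a
E
python3 - <<'E'
from h import *
T=arm.grab_frame('top');S=arm.grab_frame('side')
for f,p in((T,[(257,200),(265,190),(381,212),(396,200)]),(S,[(337,260),(330,265),(345,160),(337,185)])):
    print([f['color'][v,u].tolist() for u,v in p])
print('rack top');blob(T,(238,188,278,212),150,256,.078)
print('guard');blob(T,(345,188,415,238),150,256,.116)
print('slot');blob(T,(358,202,404,224),-1,125,.116)
print('rack side view');blob(S,(320,242,355,288),215,256,.078)
print('guard side view');blob(S,(318,145,370,190),215,256,.116)
print('slot side view');blob(S,(334,152,356,182),-1,205,.116)
E
```

```text
[[180, 188, 164], [174, 155, 117], [81, 79, 75], [187, 196, 176]]
[[251, 247, 231], [144, 132, 116], [229, 222, 198], [141, 132, 116]]
rack top
centroid [518.4 306. ] axis -1.204 rect [518.3 306.5] [ 19.5 114.6] 21.3
guard
centroid [ 473.5 -128.7] axis -1.354 rect [ 473.8 -129. ] [110.3 179.5] 12.3
slot
centroid [ 474.2 -128.5] axis -1.357 rect [ 474.1 -128.4] [ 25.6 121. ] 12.3
rack side view
centroid [521.1 306.2] axis -1.204 rect [521.  305.8] [ 20.7 116.9] 20.9
guard side view
centroid [ 475.7 -129.6] axis -1.365 rect [ 475.6 -129.1] [107.4 176.7] 12.0
slot side view
centroid [ 477.1 -127.7] axis -1.362 rect [ 476.6 -128. ] [ 30.2 129.9] 12.1
```

```bash
python3 -m inch '[{"dx":-22,"dy":-34},{"dx":-44,"dy":-68},{"dx":-66,"dy":-101},{"dx":-88,"dy":-135},{"dx":-110,"dy":-169},{"dx":-133,"dy":-202},{"dx":-155,"dy":-236},{"dx":-177,"dy":-270}]' 0
python3 -m inch '[{"dx":-22,"dy":-34,"spin":0.12},{"dx":-44,"dy":-68,"spin":0.24},{"dx":-66,"dy":-101,"spin":0.36},{"dx":-88,"dy":-135,"spin":0.48},{"dx":-110,"dy":-169,"spin":0.6},{"dx":-133,"dy":-202,"spin":0.72},{"dx":-155,"dy":-236,"spin":0.84},{"dx":-176,"dy":-270,"spin":0.96}]'
```

```text
invalid input at $[0]: expected keys dx, dy, dz, spin
invalid input at $[0]: expected keys dx, dy, dz, spin
```

```bash
python3 -m inch '[{"dx":-22,"dy":-34,"dz":0,"spin":0},{"dx":-44,"dy":-68,"dz":0,"spin":0},{"dx":-66,"dy":-101,"dz":0,"spin":0},{"dx":-88,"dy":-135,"dz":0,"spin":0},{"dx":-110,"dy":-169,"dz":0,"spin":0},{"dx":-133,"dy":-202,"dz":0,"spin":0},{"dx":-155,"dy":-236,"dz":0,"spin":0},{"dx":-177,"dy":-270,"dz":0,"spin":0}]' 0
python3 -m inch '[{"dx":-22,"dy":-34,"dz":0,"spin":0.12},{"dx":-44,"dy":-68,"dz":0,"spin":0.24},{"dx":-66,"dy":-101,"dz":0,"spin":0.36},{"dx":-88,"dy":-135,"dz":0,"spin":0.48},{"dx":-110,"dy":-169,"dz":0,"spin":0.6},{"dx":-133,"dy":-202,"dz":0,"spin":0.72},{"dx":-155,"dy":-236,"dz":0,"spin":0.84},{"dx":-176,"dy":-270,"dz":0,"spin":0.96}]'
```

```text
time: 0.87
ee_pos: [0.2989, 0.2919, 0.2033]
eef_rot: [[-0.937, 0.35, 0.0], [0.35, 0.937, -0.0], [-0.0, 0.0, -1.0]]
contact_force: [0.5, -0.2, 1.1]
gripper_width: 0.0002
grasp_force: 0.0
time: 1.53
ee_pos: [0.3691, -0.023, 0.2037]
eef_rot: [[-0.243, 0.97, 0.001], [0.97, 0.243, -0.0], [-0.001, 0.001, -1.0]]
contact_force: [0.5, -0.6, 0.5]
gripper_width: 0.0001
grasp_force: 0.0
```

```bash
python3 -m inch '[{"dx":0,"dy":0,"dz":36,"spin":0.03},{"dx":0,"dy":0,"dz":71,"spin":0.03},{"dx":0,"dy":10,"dz":71,"spin":0.03},{"dx":0,"dy":24,"dz":71,"spin":0.03},{"dx":0,"dy":38,"dz":71,"spin":0.03},{"dx":0,"dy":52,"dz":71,"spin":0.03},{"dx":0,"dy":66,"dz":71,"spin":0.03},{"dx":0,"dy":80,"dz":71,"spin":0.03}]'
python3 -m inch '[{"dx":0,"dy":12,"dz":0,"spin":0},{"dx":0,"dy":20,"dz":0,"spin":0},{"dx":0,"dy":20,"dz":0,"spin":0},{"dx":0,"dy":20,"dz":0,"spin":0}]'
python3 - <<'E'
from h import *
i=[arm.grab_frame(n)['color'][...,::-1] for n in('top','side')]
cv2.imwrite('pics/t1.png',np.hstack([cv2.resize(i[0][180:250,320:420],(400,280)),cv2.resize(i[1][150:220,310:410],(400,280))]))
E
```

```text
time: 2.2
ee_pos: [0.4471, -0.0008, 0.1323]
eef_rot: [[-0.22, 0.975, -0.0], [0.975, 0.22, 0.0], [0.0, -0.0, -1.0]]
contact_force: [-0.1, 0.4, -0.7]
gripper_width: 0.0002
grasp_force: 0.0
time: 2.53
ee_pos: [0.4658, 0.0035, 0.1323]
eef_rot: [[-0.22, 0.975, -0.001], [0.975, 0.22, 0.0], [0.0, -0.001, -1.0]]
contact_force: [-0.4, 0.6, 0.9]
gripper_width: 0.0001
grasp_force: 0.0
```

View pics/t1.png

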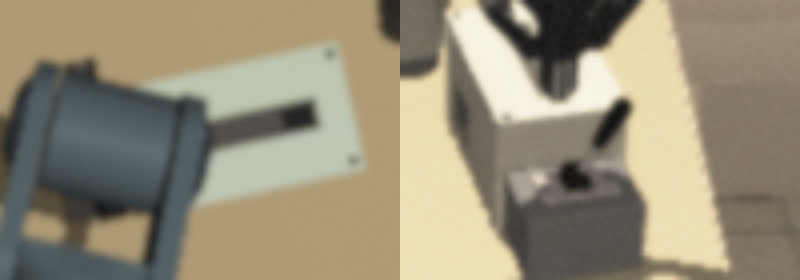

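```bash
python3 - <<'E'
from h import *
for n in('side','top'):
    f=arm.grab_frame(n);a=.214;R=np.array([[np.cos(a),-np.sin(a)],[np.sin(a),np.cos(a)]])
    for y in (100,127,150):
        p=np.array([.4745,-.129])+R@[0,y/1e3];q=np.array([.4745,-.129])+R@[-.038,y/1e3]
        print(n,y,p.round(4),proj(f,[*p,.076]).round(1),q.round(4),proj(f,[*q,.146]).round(1))
    print(proj(f,[.4658,.0035,.1323]))
E
```

```text
side 100 [ 0.4533 -0.0313] [[351.6 189.9]] [ 0.4161 -0.0394] [[363.9 170.1]]
side 127 [ 0.4475 -0.0049] [[354.  194.6]] [ 0.4104 -0.013 ] [[366.5 174.6]]
side 150 [0.4426 0.0176] [[356.1 198.7]] [0.4055 0.0095] [[368.9 178.6]]
[[349.07962549 181.48969264]]
top 100 [ 0.4533 -0.0313] [[351.8 217.4]] [ 0.4161 -0.0394] [[355.6 229.1]]
top 127 [ 0.4475 -0.0049] [[344.2 219.1]] [ 0.4104 -0.013 ] [[347.6 230.8]]
top 150 [0.4426 0.0176] [[337.8 220.5]] [0.4055 0.0095] [[340.8 232.3]]
[[342.44503172 213.96553022]]
```

```bash
python3 - <<'E'
from h import *
f=arm.grab_frame('side');c=cv2.resize(np.ascontiguousarray(f['color'][130:220,310:410,::-1]),(600,540),interpolation=cv2.INTER_CUBIC)
for z in (.1323,.16,.2):
    p=(proj(f,[.4658,.0035,z])[0]-[310,130])*6;cv2.circle(c,tuple(int(v) for v in p),4,(0,0,255),1)
cv2.imwrite('pics/s2.png',c);print(arm.get_state()['ee_pos'])
E
```

```text
[0.46566434 0.00330246 0.13247625]
```

View pics/s2.png

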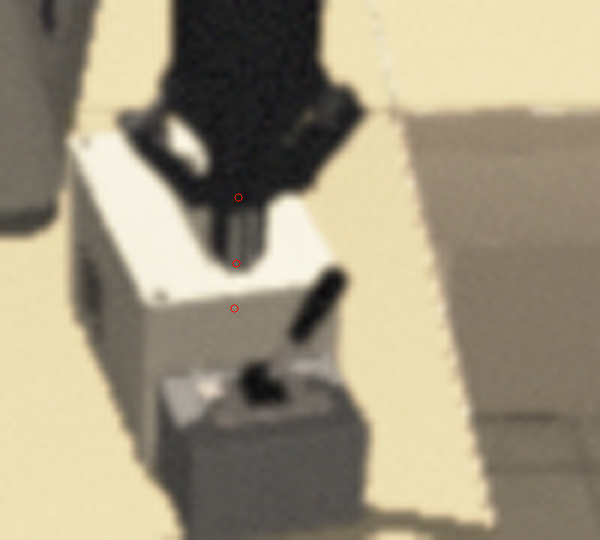

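```bash
python3 - <<'E'
from h import *
T=arm.grab_frame('top');S=arm.grab_frame('side')
print('now top',[proj(T,[.4657,.0033,z]).round(1).tolist() for z in(.13,.2,.3)],'top if y-.045',[proj(T,[.4657,-.045,z]).round(1).tolist() for z in(.13,.3)])
print('start side',[proj(S,[.2279,.608,z]).round(1).tolist() for z in(.2023,.23)])
a=cv2.imread('pics/side0.png')[220:340,460:560];b=T['color'][150:270,280:420,::-1]
cv2.imwrite('pics/s3.png',np.hstack([cv2.resize(a,(400,480)),cv2.resize(b,(400,343)).copy() if 0 else cv2.resize(b[:,20:120],(400,480))]))
E
```

```text
now top [[[342.5, 214.0]], [[343.3, 214.2]], [[344.7, 214.5]]] top if y-.045 [[[356.9, 214.0]], [[361.4, 214.5]]]
start side [[[493.5, 321.5]], [[496.7, 312.1]]]
```

View pics/s3.png

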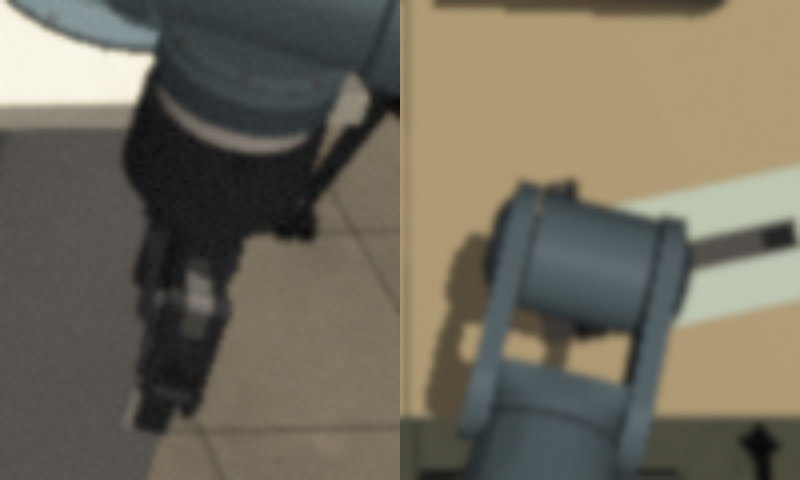

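```bash
python3 -m inch '[{"dx":0,"dy":0,"dz":6,"spin":0},{"dx":0,"dy":0,"dz":10,"spin":0},{"dx":0,"dy":0,"dz":13,"spin":0},{"dx":0,"dy":0,"dz":15,"spin":0},{"dx":0,"dy":0,"dz":16,"spin":0}]'
python3 -m inch '[{"dx":0,"dy":0,"dz":1,"spin":0},{"dx":0,"dy":0,"dz":2,"spin":0}]'
python3 -m inch '[{"dx":0,"dy":0,"dz":1,"spin":0},{"dx":0,"dy":0,"dz":2,"spin":0}]'
```

```text
time: 3.3
ee_pos: [0.4658, 0.0035, 0.1158]
eef_rot: [[-0.22, 0.975, -0.001], [0.975, 0.22, 0.0], [0.0, -0.001, -1.0]]
contact_force: [-0.1, 0.3, -1.4]
gripper_width: 0.0001
grasp_force: 0.0
time: 3.47
ee_pos: [0.4662, 0.0034, 0.1145]
eef_rot: [[-0.22, 0.975, 0.0], [0.975, 0.22, -0.0], [-0.0, 0.0, -1.0]]
contact_force: [0.9, -0.3, 0.4]
gripper_width: 0.0001
grasp_force: 0.0
time: 3.63
ee_pos: [0.4662, 0.0034, 0.1125]
eef_rot: [[-0.22, 0.975, 0.0], [0.975, 0.22, -0.0], [-0.0, 0.0, -1.0]]
contact_force: [0.1, -0.9, 0.6]
gripper_width: -0.0003
grasp_force: 0.0
```

```bash
python3 - <<'E'
from h import *
f=arm.grab_frame('side');p=arm.get_state()['ee_pos'];print(p,proj(f,p),proj(f,p+[0,0,.025]))
for v in range(158,196,2): print(v,f['color'][v,338:364].min(1).tolist())
E
```

```text
[0.46609128 0.00343166 0.11232084] [[348.77845421 186.77987907]] [[349.03685881 180.13277454]]
158 [93, 107, 101, 81, 49, 35, 32, 28, 27, 30, 28, 34, 25, 34, 28, 30, 30, 22, 23, 38, 28, 31, 25, 29, 28, 26]
160 [75, 98, 112, 109, 91, 62, 39, 27, 23, 31, 26, 24, 27, 26, 27, 22, 31, 32, 35, 35, 29, 29, 30, 25, 23, 29]
162 [34, 50, 81, 103, 103, 81, 46, 26, 23, 30, 32, 27, 27, 26, 25, 27, 31, 20, 32, 27, 28, 26, 30, 26, 36, 58]
164 [30, 30, 32, 53, 65, 63, 38, 29, 28, 21, 27, 25, 26, 28, 24, 22, 31, 26, 27, 26, 27, 31, 34, 50, 86, 134]
166 [77, 42, 24, 28, 22, 27, 34, 25, 29, 29, 25, 26, 28, 28, 24, 29, 32, 31, 36, 34, 37, 55, 100, 146, 165, 175]
168 [186, 130, 74, 40, 36, 28, 28, 25, 25, 29, 30, 25, 28, 27, 28, 32, 57, 103, 147, 150, 152, 175, 213, 223, 214, 192]
170 [225, 219, 187, 149, 126, 99, 63, 38, 34, 33, 38, 39, 39, 53, 53, 77, 148, 206, 225, 228, 228, 229, 228, 231, 228, 220]
172 [226, 227, 227, 226, 219, 182, 110, 49, 29, 49, 76, 78, 67, 84, 74, 102, 179, 223, 229, 230, 229, 229, 228, 228, 231, 229]
174 [227, 227, 225, 226, 226, 211, 137, 60, 37, 54, 85, 78, 71, 82, 69, 117, 2
[... 619 characters left out ...]
114, 114, 115, 114, 115, 113, 112, 101, 69, 32, 20, 31, 56, 86]
186 [116, 116, 113, 113, 115, 114, 118, 117, 113, 115, 115, 115, 113, 113, 114, 115, 116, 113, 109, 96, 70, 46, 46, 69, 100, 114]
188 [115, 115, 114, 116, 114, 113, 115, 115, 113, 113, 114, 113, 113, 113, 112, 111, 112, 109, 105, 106, 105, 97, 101, 105, 109, 115]
190 [115, 113, 115, 115, 118, 113, 112, 110, 109, 105, 112, 109, 96, 76, 67, 62, 69, 90, 103, 111, 122, 136, 143, 142, 143, 142]
192 [118, 119, 120, 123, 144, 149, 146, 141, 132, 125, 123, 99, 59, 29, 18, 29, 52, 79, 92, 96, 105, 106, 112, 111, 114, 125]
194 [148, 154, 152, 153, 157, 181, 190, 179, 128, 98, 90, 73, 39, 24, 21, 11, 19, 22, 31, 63, 88, 93, 90, 80, 74, 77]
```

```bash
python3 -m inch '[{"dx":0,"dy":0,"dz":-36,"spin":0},{"dx":0,"dy":0,"dz":-54,"spin":0},{"dx":0,"dy":-40,"dz":-54,"spin":0},{"dx":0,"dy":-80,"dz":-54,"spin":0},{"dx":0,"dy":-98,"dz":-40,"spin":0},{"dx":0,"dy":-98,"dz":-10,"spin":0},{"dx":0,"dy":-98,"dz":6,"spin":0},{"dx":0,"dy":-98,"dz":6,"spin":0}]'
python3 -m inch '[{"dx":0,"dy":13,"dz":0,"spin":0},{"dx":0,"dy":26,"dz":0,"spin":0},{"dx":0,"dy":36,"dz":0,"spin":0},{"dx":0,"dy":46,"dz":0,"spin":0},{"dx":0,"dy":56,"dz":0,"spin":0}]'
python3 -m inch '[{"dx":0,"dy":10,"dz":0,"spin":0},{"dx":0,"dy":20,"dz":0,"spin":0},{"dx":0,"dy":30,"dz":0,"spin":0},{"dx":0,"dy":40,"dz":0,"spin":0},{"dx":0,"dy":40,"dz":0,"spin":0},{"dx":0,"dy":40,"dz":0,"spin":0}]'
python3 - <<'E'
from h import *
i=[arm.grab_frame(n)['color'][...,::-1] for n in('top','side')]
cv2.imwrite('pics/t2.png',cv2.resize(i[1][130:220,310:410],(500,450)))
E
```

```text
time: 4.35
ee_pos: [0.3677, -0.0173, 0.1033]
eef_rot: [[-0.22, 0.976, -0.006], [0.976, 0.22, 0.002], [0.003, -0.005, -1.0]]
contact_force: [-1.0, 0.2, -0.2]
gripper_width: 0.0001
grasp_force: 0.0
time: 4.77
ee_pos: [0.4267, -0.006, 0.108]
eef_rot: [[-0.221, 0.975, 0.002], [0.975, 0.221, -0.001], [-0.001, 0.001, -1.0]]
contact_force: [-0.9, 0.4, -0.9]
gripper_width: -0.0001
grasp_force: 0.3
time: 5.27
ee_pos: [0.4617, 0.0022, 0.1073]
eef_rot: [[-0.222, 0.975, -0.01], [0.975, 0.222, -0.002], [-0.0, -0.01, -1.0]]
contact_force: [-15.4, -4.7, 10.7]
gripper_width: 0.0
grasp_force: 9.6
```

View pics/t2.png

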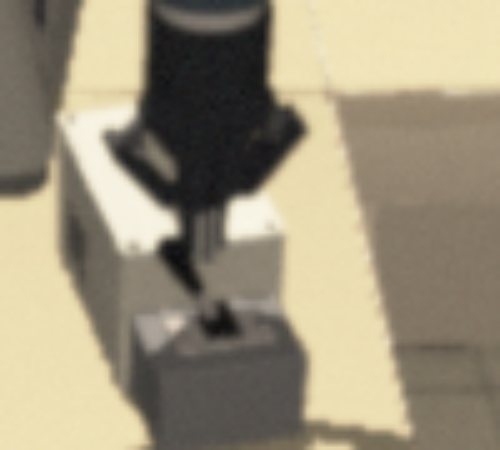

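```bash
python3 -m inch '[{"dx":0,"dy":-35,"dz":0,"spin":0},{"dx":0,"dy":-35,"dz":-40,"spin":0},{"dx":10,"dy":-25,"dz":-75,"spin":0},{"dx":45,"dy":-5,"dz":-85,"spin":0},{"dx":80,"dy":15,"dz":-85,"spin":0},{"dx":115,"dy":35,"dz":-85,"spin":0},{"dx":150,"dy":55,"dz":-85,"spin":0},{"dx":185,"dy":72,"dz":-85,"spin":0}]' 0.55
python3 -m inch '[{"dx":35,"dy":18,"dz":0,"spin":-0.05},{"dx":70,"dy":36,"dz":0,"spin":-0.1},{"dx":98,"dy":52,"dz":0,"spin":-0.143},{"dx":98,"dy":52,"dz":30,"spin":-0.143},{"dx":98,"dy":52,"dz":50,"spin":-0.143},{"dx":98,"dy":52,"dz":60,"spin":-0.143},{"dx":98,"dy":52,"dz":60,"spin":-0.143}]'
python3 - <<'E'
from h import *
s=arm.get_state();p=s['ee_pos'];R=s['eef_rot'];d=R.T@(np.array([.5195,.306,.021])-p);print(d*1000,np.arctan2(R[1,1],R[0,1]))
f=arm.grab_frame('side');t=arm.grab_frame('top')
c=np.ascontiguousarray(f['color'][200:300,290:410,::-1]);c=cv2.resize(c,(720,600),interpolation=cv2.INTER_CUBIC)
for z in (p[2],p[2]+.024,p[2]+.043):
    q=(proj(f,[p[0],p[1],z])[0]-[290,200])*6;cv2.circle(c,tuple(int(v) for v in q),4,(0,0,255),1)
cv2.imwrite('pics/g1.png',c)
E
```

```text
time: 6.03
ee_pos: [0.4949, 0.2017, 0.1932]
eef_rot: [[-0.221, 0.975, 0.002], [0.975, 0.221, 0.0], [-0.0, 0.002, -1.0]]
contact_force: [1.2, -0.0, 1.2]
gripper_width: 0.0467
grasp_force: 0.0
time: 6.62
ee_pos: [0.5213, 0.306, 0.1292]
eef_rot: [[-0.357, 0.934, -0.005], [0.934, 0.357, -0.002], [0.0, -0.005, -1.0]]
contact_force: [-0.7, -0.7, 0.1]
gripper_width: 0.0471
grasp_force: 0.0
[  0.67992219  -1.1666996  108.1656885 ] 0.3652997713025434
```

View pics/g1.png

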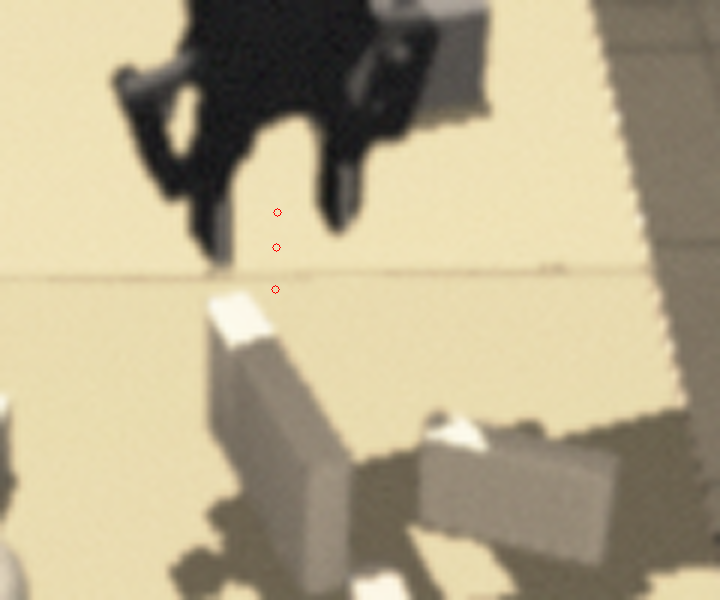

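```bash
python3 -m inch '[{"dx":0,"dy":-1,"dz":35,"spin":0},{"dx":0,"dy":-1,"dz":60,"spin":0},{"dx":0,"dy":-1,"dz":75,"spin":0},{"dx":0,"dy":-1,"dz":88,"spin":0},{"dx":0,"dy":-1,"dz":98,"spin":0},{"dx":0,"dy":-1,"dz":104,"spin":0},{"dx":0,"dy":-1,"dz":104,"spin":0}]'
python3 - <<'E'
from h import *
s=arm.get_state();p=s['ee_pos']
f=arm.grab_frame('side')
c=np.ascontiguousarray(f['color'][220:320,290:410,::-1]);c=cv2.resize(c,(720,600),interpolation=cv2.INTER_CUBIC)
for z in (p[2],p[2]+.024):
    q=(proj(f,[p[0],p[1],z])[0]-[290,220])*6;cv2.circle(c,tuple(int(v) for v in q),4,(0,0,255),1)
cv2.imwrite('pics/g2.png',c)
E
```

```text
time: 7.3
ee_pos: [0.5219, 0.3058, 0.0272]
eef_rot: [[-0.357, 0.934, -0.0], [0.934, 0.357, -0.0], [0.0, -0.0, -1.0]]
contact_force: [-0.1, -0.3, 0.3]
gripper_width: 0.0466
grasp_force: 0.0
```

View pics/g2.png

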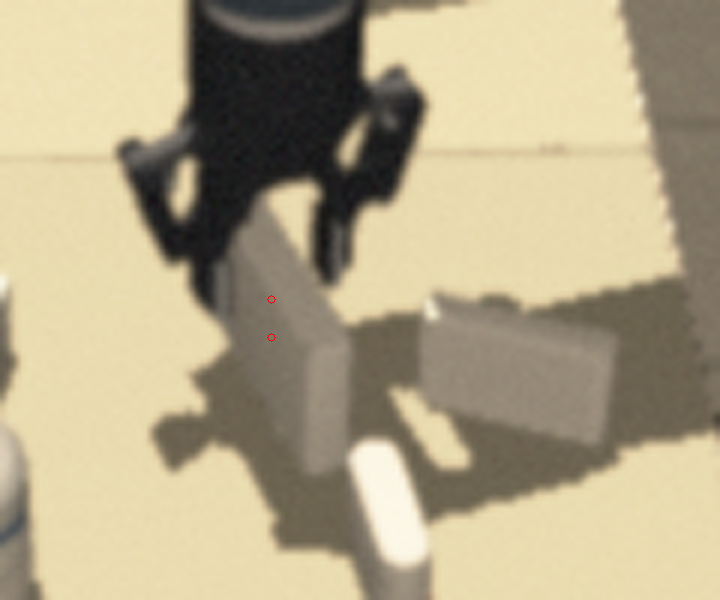

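```bash
python3 -m inch '[{"dx":0,"dy":0,"dz":0,"spin":0},{"dx":0,"dy":0,"dz":0,"spin":0},{"dx":0,"dy":0,"dz":0,"spin":0},{"dx":0,"dy":0,"dz":0,"spin":0},{"dx":0,"dy":0,"dz":0,"spin":0},{"dx":0,"dy":0,"dz":0,"spin":0}]' 0
python3 -m inch '[{"dx":0,"dy":0,"dz":-10,"spin":0},{"dx":0,"dy":0,"dz":-30,"spin":0},{"dx":0,"dy":0,"dz":-60,"spin":0},{"dx":0,"dy":0,"dz":-95,"spin":0},{"dx":0,"dy":0,"dz":-130,"spin":0},{"dx":0,"dy":0,"dz":-150,"spin":0},{"dx":0,"dy":0,"dz":-150,"spin":0},{"dx":0,"dy":0,"dz":-150,"spin":0}]'
```

```text
time: 7.85
ee_pos: [0.5226, 0.3062, 0.0288]
eef_rot: [[-0.357, 0.934, 0.001], [0.934, 0.357, 0.0], [-0.0, 0.002, -1.0]]
contact_force: [-2.1, -1.4, 6.2]
gripper_width: 0.021
grasp_force: 58.9
time: 8.52
ee_pos: [0.5227, 0.3063, 0.1794]
eef_rot: [[-0.357, 0.934, 0.003], [0.934, 0.357, 0.001], [-0.0, 0.004, -1.0]]
contact_force: [-0.2, 0.2, -1.3]
gripper_width: 0.0211
grasp_force: 58.4
```

```bash
python3 -m inch '[{"dx":-15,"dy":-8,"dz":-25,"spin":0},{"dx":-46,"dy":-24,"dz":-30,"spin":0},{"dx":-78,"dy":-40,"dz":-30,"spin":0},{"dx":-110,"dy":-56,"dz":-30,"spin":0},{"dx":-140,"dy":-72,"dz":-30,"spin":0},{"dx":-170,"dy":-88,"dz":-30,"spin":0},{"dx":-200,"dy":-103,"dz":-30,"spin":0},{"dx":-230,"dy":-118,"dz":-30,"spin":0}]'
python3 -m inch '[{"dx":-30,"dy":-15,"dz":0,"spin":0.03},{"dx":-60,"dy":-31,"dz":0,"spin":0.06},{"dx":-90,"dy":-47,"dz":0,"spin":0.09},{"dx":-120,"dy":-63,"dz":0,"spin":0.12},{"dx":-145,"dy":-75,"dz":0,"spin":0.151},{"dx":-159,"dy":-82,"dz":0,"spin":0.151},{"dx":-159,"dy":-82,"dz":0,"spin":0.151},{"dx":-159,"dy":-82,"dz":0,"spin":0.151}]'
python3 - <<'E'
from h import *
s=arm.get_state();p=s['ee_pos'];zb=p[2]-.0278;print(p,zb,np.arctan2(s['eef_rot'][1,1],s['eef_rot'][0,1]))
S=arm.grab_frame('side')
for z in(zb,zb+.078):
  for e in(-59,59):
    a=.214;q=[p[0]-np.sin(a)*e/1e3,p[1]+np.cos(a)*e/1e3,z];print(z,e,proj(S,q).round(1))
c=S['color'][95:195,290:410,::-1];cv2.imwrite('pics/h1.png',cv2.resize(c,(720,600),interpolation=cv2.INTER_CUBIC))
E
```

```text
time: 9.18
ee_pos: [0.4919, 0.0477, 0.2052]
eef_rot: [[-0.357, 0.934, -0.004], [0.934, 0.357, 0.001], [0.002, -0.003, -1.0]]
contact_force: [0.0, 0.5, -1.1]
gripper_width: 0.0211
grasp_force: 58.5
time: 9.85
ee_pos: [0.4729, -0.1287, 0.2056]
eef_rot: [[-0.211, 0.978, -0.003], [0.978, 0.211, 0.002], [0.003, -0.002, -1.0]]
contact_force: [0.3, 0.9, -0.3]
gripper_width: 0.0208
grasp_force: 58.4
[ 0.47285798 -0.12869249  0.20562535] 0.17782534776373302 0.21226495074895393
0.17782534776373302 -59 [[339.7 139.2]]
0.17782534776373302 59 [[349.6 156.5]]
0.255825347763733 -59 [[340.2 118.1]]
0.255825347763733 59 [[350.4 134.6]]
```

View pics/h1.png

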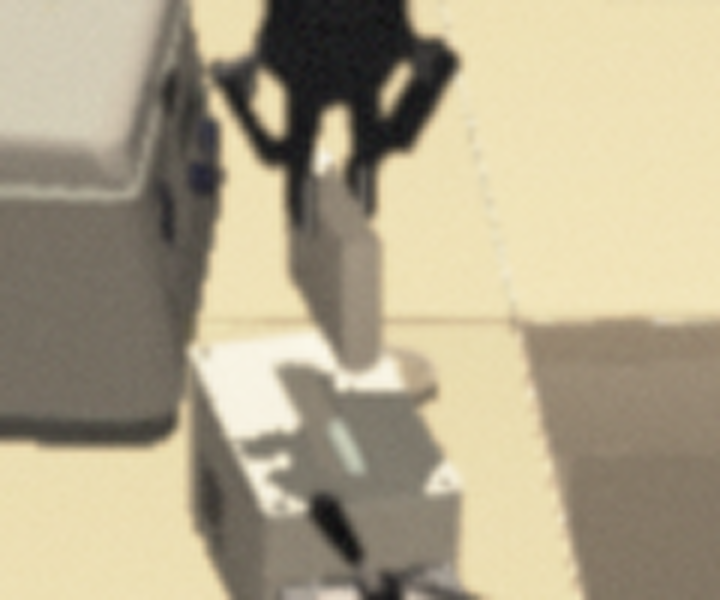

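```bash
python3 - <<'E'
from h import *
s=arm.get_state();p=s['ee_pos'];zb=p[2]-.0278;a=np.arctan2(s['eef_rot'][1,1],s['eef_rot'][0,1])
R=np.array([[np.cos(a),-np.sin(a)],[np.sin(a),np.cos(a)]])
D=[]
for k in range(3):
  S=arm.grab_frame('side');c=p[:2]+R@[-.011,.059]
  L=proj(S,[[*c,zb+.01],[*c,zb+.07]])
  for v in range(138,153):
    r=S['color'][v].min(1).astype(float);th=(r[357:362].mean()+r[350:352].mean())/2
    u=next(u for u in range(350,358) if r[u]<th<=r[u+1]);ue=u+(th-r[u])/(r[u+1]-r[u])
    D.append(ue-np.interp(v,L[::-1,1],L[::-1,0]))
D=np.array(D);print('right edge du',D.mean().round(2),D.std().round(2))
depth=(S['R']@np.r_[c,zb+.04]+S['t'])[2];print('mm per px',depth/S['fx']*1e3)
T=arm.grab_frame('top')
print('guard again, sun side'); 
E
```

```text
right edge du 0.16 0.21
mm per px 3.1334053374599726
guard again, sun side
```

```bash
python3 -m inch '[{"dx":-1,"dy":3.4,"dz":15,"spin":0},{"dx":-1,"dy":3.4,"dz":32,"spin":0},{"dx":-1,"dy":3.4,"dz":46,"spin":0},{"dx":-1,"dy":3.4,"dz":54,"spin":0},{"dx":-1,"dy":3.4,"dz":56,"spin":0},{"dx":-1,"dy":3.4,"dz":56,"spin":0}]'
python3 -m inch '[{"dx":0,"dy":0,"dz":2,"spin":0},{"dx":0,"dy":0,"dz":4,"spin":0},{"dx":0,"dy":0,"dz":6,"spin":0},{"dx":0,"dy":0,"dz":7,"spin":0},{"dx":0,"dy":0,"dz":7,"spin":0}]'
```

```text
time: 10.6
ee_pos: [0.4773, -0.1285, 0.1511]
eef_rot: [[-0.213, 0.977, -0.001], [0.977, 0.213, 0.0], [0.001, -0.001, -1.0]]
contact_force: [-0.1, 0.2, -0.4]
gripper_width: 0.021
grasp_force: 58.4
time: 11.02
ee_pos: [0.4774, -0.1291, 0.1445]
eef_rot: [[-0.212, 0.977, -0.0], [0.977, 0.212, 0.0], [0.0, -0.0, -1.0]]
contact_force: [-0.8, 1.1, -0.8]
gripper_width: 0.021
grasp_force: 58.4
```

```bash
python3 -m inch '[{"dx":0,"dy":0,"dz":1,"spin":0},{"dx":0,"dy":0,"dz":2,"spin":0},{"dx":0,"dy":0,"dz":2,"spin":0}]'
python3 -m inch '[{"dx":0,"dy":0,"dz":1,"spin":0},{"dx":0,"dy":0,"dz":2,"spin":0},{"dx":0,"dy":0,"dz":2,"spin":0}]'
```

```text
time: 11.27
ee_pos: [0.4774, -0.129, 0.1423]
eef_rot: [[-0.212, 0.977, -0.0], [0.977, 0.212, 0.0], [0.0, -0.0, -1.0]]
contact_force: [-0.3, -0.8, -0.9]
gripper_width: 0.0211
grasp_force: 58.4
time: 11.52
ee_pos: [0.4773, -0.129, 0.1402]
eef_rot: [[-0.212, 0.977, -0.0], [0.977, 0.212, 0.0], [0.0, -0.0, -1.0]]
contact_force: [-0.4, -0.2, -0.8]
gripper_width: 0.0206
grasp_force: 58.4
```

```bash
python3 -m inch '[{"dx":0,"dy":0,"dz":1,"spin":0},{"dx":0,"dy":0,"dz":3,"spin":0},{"dx":0,"dy":0,"dz":4,"spin":0},{"dx":0,"dy":0,"dz":4,"spin":0}]'
python3 -m inch '[{"dx":0,"dy":0,"dz":2,"spin":0},{"dx":0,"dy":0,"dz":4,"spin":0},{"dx":0,"dy":0,"dz":6,"spin":0},{"dx":0,"dy":0,"dz":6,"spin":0}]'
```

```text
time: 11.85
ee_pos: [0.4772, -0.1289, 0.1361]
eef_rot: [[-0.212, 0.977, -0.001], [0.977, 0.212, 0.0], [0.0, -0.001, -1.0]]
contact_force: [0.0, 0.8, -0.3]
gripper_width: 0.021
grasp_force: 58.4
time: 12.18
ee_pos: [0.4771, -0.1289, 0.1299]
eef_rot: [[-0.212, 0.977, -0.001], [0.977, 0.212, 0.0], [0.001, -0.001, -1.0]]
contact_force: [0.4, 0.9, 0.0]
gripper_width: 0.021
grasp_force: 58.4
```

```bash
python3 -m inch '[{"dx":0,"dy":0,"dz":3,"spin":0},{"dx":0,"dy":0,"dz":6,"spin":0},{"dx":0,"dy":0,"dz":9,"spin":0},{"dx":0,"dy":0,"dz":11,"spin":0},{"dx":0,"dy":0,"dz":11,"spin":0}]'
python3 -m inch '[{"dx":0,"dy":0,"dz":3,"spin":0},{"dx":0,"dy":0,"dz":6,"spin":0},{"dx":0,"dy":0,"dz":9,"spin":0},{"dx":0,"dy":0,"dz":11,"spin":0},{"dx":0,"dy":0,"dz":12,"spin":0},{"dx":0,"dy":0,"dz":12,"spin":0},{"dx":0,"dy":0,"dz":12,"spin":0},{"dx":0,"dy":0,"dz":12,"spin":0}]'
python3 - <<'E'
from h import *
S=arm.grab_frame('side');c=S['color'][115:215,290:410,::-1];cv2.imwrite('pics/i1.png',cv2.resize(c,(720,600),interpolation=cv2.INTER_CUBIC))
p=arm.get_state()['ee_pos'];print((proj(S,[p[0]-.0125,p[1]+.0577,p[2]+.0502])[0]-[290,115])*6)
E
```

```text
time: 12.6
ee_pos: [0.477, -0.1288, 0.1188]
eef_rot: [[-0.212, 0.977, -0.001], [0.977, 0.212, 0.001], [0.001, -0.001, -1.0]]
contact_force: [-0.2, 0.9, -0.7]
gripper_width: 0.0212
grasp_force: 58.4
time: 13.27
ee_pos: [0.4773, -0.129, 0.1074]
eef_rot: [[-0.212, 0.977, -0.001], [0.977, 0.212, 0.0], [0.0, -0.0, -1.0]]
contact_force: [-0.7, -0.9, -0.7]
gripper_width: 0.0208
grasp_force: 58.5
[347.85866602 281.67623269]
```

View pics/i1.png

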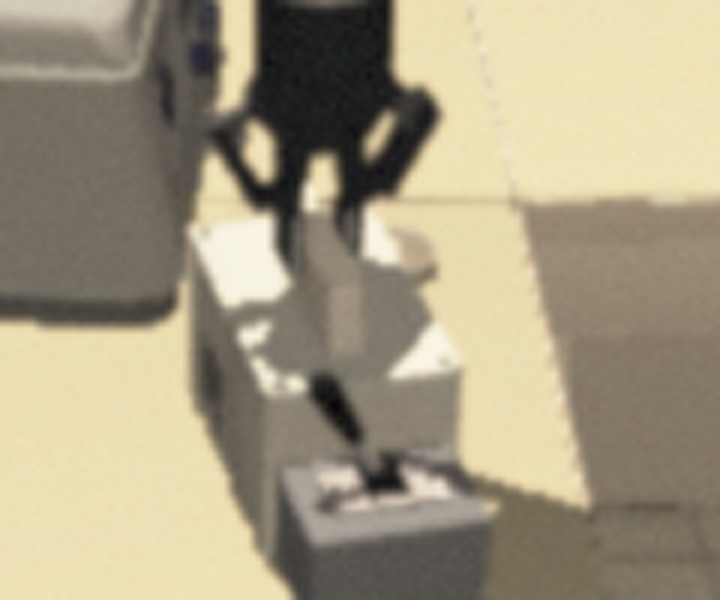

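The rack stands in the slot: its near-end top is at (347,282) and the guard line at about (345,355), so about 36 mm is inside. The lever leans to +x (on), and the contact forces are near zero.

```bash
python3 -c "
from plant import arm
print(arm.job_done())"
```

```text
the job is handed in; nothing more can be done
None
```

I flipped the toggle to on with the rack still on the bench, and the larger rack is now held upright in the slot, about 36 mm deep, with near-zero contact force. The job is handed in at about 13 s on the robot clock; the hand-in call gave no verdict.

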